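# Fit the baffle plate in the plaster settling tray

### The job

Take the large baffle plate, the one that is both wide and tall, out of the drying rack and slide it upright down between the vertical guides across the middle of the white settling tray until it rests on the tray's floor. Keep hold of it until it is down rather than dropping it in, then let go, and leave the narrow plate and the low plate standing in the rack.

Things in the scene. Friction and masses are not known exactly. Their poses are not given: they have to be found in the camera images.
- baffle_center (a point): Centre of the plate to fit: loose grey plastic panel 110 mm wide (y), 8 thick (x), 105 tall, 170 g, with a grip block 44 wide (y), 14 thick (x), 30 tall on its top edge. This point is 67.5 mm above the lower edge; the grip runs from 37.5 to 67.5 above it; z up. It stands in a fixed white rack in one of 3 slots, 80 mm apart along x, 34 deep, 12 wide, floor 8 mm above the table; lifts straight out.
- tray_seat (a point): Tray floor, mid-guides, 6 mm above table. Fixed white tray 240 (x) by 140 (y), 70 mm high. Each long wall has a grey guide: 2 ribs 16 mm apart in x, reaching 24 mm in; slot bottoms 130 mm apart in y. The ribs flare to a 45 mm mouth, top 90 mm above the table. z up. Fitted, the plate has its width along this y, thickness along x, lower edge on this floor, so its centre is 67.5 mm above this point.
- narrow_center (a point): Centre, half-way up, of the narrow plate, to be left in the rack: the same height and grip (135 mm overall), but only 64 mm wide, too narrow for the guides. Axes as for the baffle plate.
- low_center (a point): Centre, half-way up, of the low plate, to be left in the rack: 110 mm wide like the baffle plate, with the same grip, but the panel only 50 mm tall, 80 mm overall. Axes as for the baffle plate.

How it is judged (in metres and radians):
On the way:
1. the baffle plate, still held, is lowered in the guides to within 20 mm of the tray's floor (z of baffle_center in the frame of tray_seat below 0.0875 m and horizontal distance between baffle_center and tray_seat below 0.02 m and contact force between the fingers and baffle above 0.5 N).
At the end, for the whole second after the job is handed in: The baffle plate stands in both guides of the tray, its lower edge on the tray's floor (within 6 mm), within 15 mm of the middle of the guides, upright and in line with them within 10 degrees, and at rest (horizontal distance between baffle_center and tray_seat below 0.015 m and z of baffle_center in the frame of tray_seat between 0.0615 and 0.0735 m and angle between baffle_center's own z axis and vertical below 0.175 rad and angle between the x axis of baffle_center and the x axis of tray_seat, either way round below 0.175 rad and linear speed of baffle below 0.02 m/s); the robot touches nothing.
It fails at once if the narrow plate is moved more than 30 mm (distance of narrow_center from where it was at the start of the episode above 0.03 m).
It fails at once if the low plate is moved more than 30 mm (distance of low_center from where it was at the start of the episode above 0.03 m).
It also fails if it takes over 38 s, if anything falls off the work surface, if the arm or the gripper's body presses on something with over 40 N, if the wrist force passes 120 N, or if a joint passes its speed limit or range.

### The arm

A 6-joint arm with a two-finger parallel gripper is mounted at the origin on the work surface. World frame = base frame: x ahead of the robot, y to its left, z up, the work surface at z = 0. Lengths are in mm, angles in rad, forces in N, time in s.
With the tool pointing down it reaches from about 350 to 775 mm from the base axis. Payload 7.3 kg.
Tool frame: the origin (TCP) lies on the centre line of the jaws, within the pads' length; the fingertips stand 17 mm ahead of it and the grasp point (between the pads) lies 2 mm behind it; z points along the fingers, y is the line along which they close (so a half turn about z gives the same grasp; the last joint's range is limited). The gripper opens to 92 mm and grips with 3 to 60 N. Pads are 19 mm wide; open, the fingers measure 130 mm over their backs; the gripper's body (75 mm by 190 mm) begins 47 mm behind the grasp point.
Start: joints at [1.162, 0.342, 1.524, -0, 1.275, -0.146], TCP at [136.371, 506.997, 243.741] pointing down, gripper open.
Joint ranges: [-2.53, 2.53], [-0.77, 2.02], [0.04, 2.7], [-1, 4.14], [0.28, 2.66], [-3.11, 3.11]. Speed limits (rad/s): [2.57, 2.57, 3.14, 3.14, 3.14, 3.14].

### API

Orientations are given as [roll, pitch, yaw] about the fixed x, y, z axes, in that order (R = Rz(yaw) Ry(pitch) Rx(roll)).
In Python, from plant import bot gives the robot as it stands. The module is installed in compiled form; this text tells all that it offers.
- The arm moves only by the shell command python3 -m pendant 'ROWS'. ROWS is JSON, a list of rows, each a list of 3 entries, a list of its own where there are three numbers: the shift along the world's x, y, z as a fraction of full scale, then the turn, a rotation vector about the world's x, y, z as a fraction of full scale, then the opening, from -1 (shut) to 1 (fully open), so that 0 is half open. In form: [[[tx, ty, tz], [rx, ry, rz], claw], ...]. A call has exactly 10 rows; each row shifts and turns the commanded pose from where the row before left it; what a row does not reach is not made up. Full scale, the value 1, is 30 mm for a shift and 0.12 rad for a turn. A row lasts 1/12 s, in which the tool goes at most 41.7 mm and 7.16 degrees, less where a joint would pass 70% of its speed; a pose out of reach is approached as far as the arm can. A call with a number of a shift or a turn outside -1 to 1 is refused whole. A call with a gripper value outside its range is refused whole. The fingers move at their own pace and stop on an object; the grip force is fixed at half the most. Time passes only in rows, so rows that do not move let the fingers close, or fill a call up. It gives the time, the measured TCP pose, the force, the opening and the grip force at its end, in the units of the state.
- bot.get_obs(): the state, without advancing time (a new reading comes with each control period).
- bot.capture(name): name is "scene" or "side" or "wrist"; returns the picture (420x560x3 uint8, blue, green, red); there is no depth.
- bot.camera_params(name): a dict with "fovy" (degrees; the focal length in pixels is half the picture's height over the tangent of half this angle, whatever the lens; pixels are square), "cx", "cy" (the principal point, pixels), "camera_from_world" (4x4, takes a point from world to camera coordinates). Camera axes: x right, y down, z forward; pixel columns grow to the right and rows downward; lengths in mm; the calibration is good to about 2 mm. A picture is of the moment at which its call begins: read the wrist's pose just before it. camera_params takes no time and is no camera call; for the wrist camera it gives the pose at the moment of the call.
- bot.close_job(): hands the job in; it is judged then, once.
The state is a dict: "time": time; "joint_positions": joint angles; "dq": joint speeds; "tau": joint torques, N m; "tool_pos": TCP position; "tcp_rot": TCP orientation; "contact_force": force on the tool from outside, world axes, zero at the start; "moment": the same for the moment, N m; "grip_width": finger opening in mm; "finger_force": force on a finger pad.
Only numpy, scipy, OpenCV 4.12 (cv2) and the standard library are available. Lean on these libraries where they do the work, as an engineer would, in place of code of your own. Each camera call takes 0.05 s, during which the arm holds its last target. There are 200 camera calls.

## Working session

There is one attempt and no reset: what is moved stays moved. The work goes in short steps, Python scripts to look and compute and a shell command to move; the robot and the scene stay as the last step left them, time stands still between calls to the robot, and variables do not carry over. Pictures are saved under pics/ and viewed, at most 10 in all, crops included, and the job is handed in when it is done.

```bash
mkdir -p pics
python3 - <<'E'
from plant import bot
import cv2
print(bot.get_obs())
for n in("scene","side"):
    cv2.imwrite(f"pics/{n}0.png",bot.capture(n)); print(n,bot.camera_params(n))
E
```

```text
{'time': 0.0, 'joint_positions': array([ 1.16201912e+00,  3.42714878e-01,  1.52503289e+00,  1.03608604e-06,
        1.27543554e+00, -1.46009988e-01]), 'dq': array([-0.00051578,  0.00073516,  0.00082114,  0.00090512, -0.0008601 ,
       -0.00189194]), 'tau': array([ 3.82552080e-04, -4.31232512e+01, -2.44226682e+01,  7.18720886e-02,
        5.58517501e-02, -1.05313893e-04]), 'tool_pos': array([136.19337019, 506.61296993, 243.04349727]), 'tcp_rot': array([-3.14001907e+00, -2.32406497e-04,  2.87882495e+00]), 'contact_force': array([0.51933596, 0.35515959, 0.38488698]), 'moment': array([ 0.01043311,  0.02650691, -0.03797469]), 'finger_force': 0.0, 'grip_width': 91.4115294721718}
scene {'fovy': 47.5343440169893, 'cx': 279.8944843334648, 'cy': 214.50915084399475, 'camera_from_world': array([[-3.18960775e-01,  9.47693552e-01,  1.18725042e-02,
         1.74461697e+02],
       [ 7.16551521e-01,  2.49327637e-01, -6.51451953e-01,
        -3.67555263e+02],
       [-6.20336959e-01, -1.99280359e-01, -7.58596992e-01,
         1.15603217e+03],
       [ 0.00000000e+00,  0.00000000e+00,  0.00000000e+00,
         1.00000000e+00]])}
side {'fovy': 46.339731622153316, 'cx': 278.4124552266131, 'cy': 216.4303300683765, 'camera_from_world': array([[-8.89190134e-01, -4.57471830e-01, -7.77378221e-03,
         4.81900491e+02],
       [-2.95273408e-01,  5.86737380e-01, -7.54024443e-01,
         2.35341334e+02],
       [ 3.49506110e-01, -6.68175704e-01, -6.56800356e-01,
         7.60765378e+02],
       [ 0.00000000e+00,  0.00000000e+00,  0.00000000e+00,
         1.00000000e+00]])}
```

View pics/scene0.png

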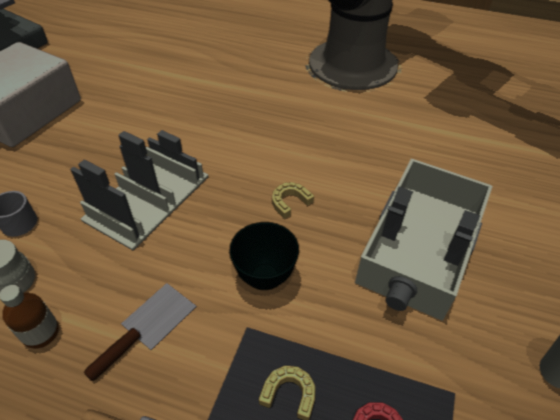

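View pics/side0.png

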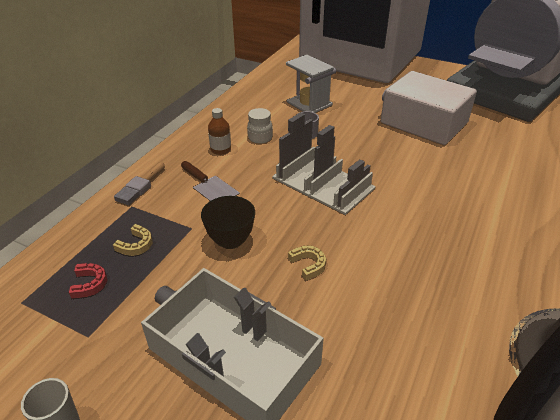

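The scene view shows the rack at the left. The baffle is the front plate, with its grip top near (90,170); the narrow plate is in the middle at (135,140) and the low plate at the back at (170,140). The tray is at the right, with guides near (397,213) and (461,238). In the side view the baffle is the left-hand plate, with its grip top near (300,118), and the tray is at the bottom centre. I'll zoom in on both.

Run:
```python
import cv2,numpy as np
a=cv2.imread("pics/scene0.png");b=cv2.imread("pics/side0.png")
g=lambda i,x,y:cv2.convertScaleAbs(cv2.resize(i[y:y+150,x:x+200],(400,300),interpolation=cv2.INTER_CUBIC),alpha=1.6,beta=15)
m=np.vstack([np.hstack([g(a,50,115),g(a,330,160)]),np.hstack([g(b,230,90),g(b,135,265)])])
cv2.imwrite("pics/mos.png",m)
```

```text
(no output)
```

View pics/mos.png

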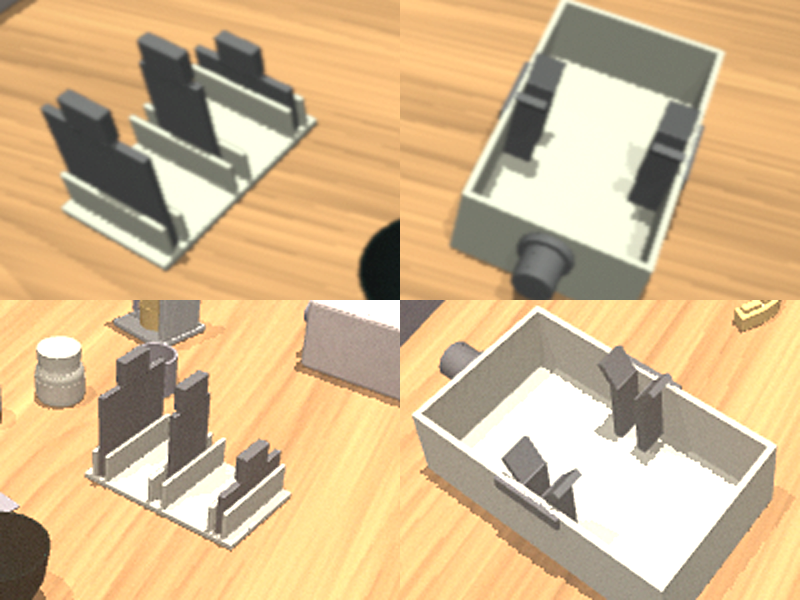

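The mosaic confirms the plates. It also shows the grip tops and the tray's rim corners clearly. I'll cast those points onto their known heights.

```bash
cat > h.py <<'E'
import numpy as np
def ray(P,uv):
    f=210/np.tan(np.radians(P["fovy"]/2)); T=P["camera_from_world"]; R=T[:3,:3]
    d=R.T@np.array([(uv[0]-P["cx"])/f,(uv[1]-P["cy"])/f,1]); return -R.T@T[:3,3],d
def onz(P,uv,z):
    o,d=ray(P,uv); return o+d*(z-o[2])/d[2]
def tri(rs):
    A=0;b=0
    for o,d in rs:
        d=d/np.linalg.norm(d); M=np.eye(3)-np.outer(d,d); A=A+M; b=b+M@o
    return np.linalg.solve(A,b)
def proj(P,p):
    f=210/np.tan(np.radians(P["fovy"]/2)); q=P["camera_from_world"]@np.r_[p,1]; return q[:2]/q[2]*f+[P["cx"],P["cy"]]
E
python3 - <<'E'
from plant import bot
from h import *
np.set_printoptions(precision=1,suppress=True)
S,D=bot.camera_params("scene"),bot.camera_params("side")
m=lambda c,o:np.array(c)/2+o
# order: tray corners  backL backR frontR frontL (scene)
ts=[(170,2),(322,52),(248,268),(65,198)]; td=[(375,148),(262,292),(15,115),(137,10)]
# identify side order by projecting
W=[onz(S,m(c,(330,160)),70) for c in ts]
V=[onz(D,m(c,(135,265)),70) for c in td]
for n,X in(("scene",W),("side",V)):
    X=np.array(X); print(n);print(X,X.mean(0))
    print([np.linalg.norm(X[i]-X[i-1]) for i in range(4)])
for n,P,o,cs in(("scene",S,(50,115),[(60,98),(68,91),(118,113),(110,123)]),("side",D,(230,90),[(118,58),(157,46),(163,49),(123,61)])):
    X=np.array([onz(P,m(c,o),143) for c in cs]); print(n,X,X.mean(0))
# rack base corners scene / side z=8
for n,P,o,cs in(("scene",S,(50,115),[(63,208),(166,266),(314,123)]),("side",D,(230,90),[(88,177),(233,243),(290,195)])):
    X=np.array([onz(P,m(c,o),8) for c in cs]); print(n,X)
E
```

```text
scene
[[380.4 190.9  70. ]
 [399.5 319.2  70. ]
 [631.6 280.1  70. ]
 [615.  148.5  70. ]] [506.6 234.7  70. ]
[np.float64(238.4321980144955), np.float64(129.76209540884966), np.float64(235.38395667856787), np.float64(132.62823952486752)]
side
[[373.5 184.3  70. ]
 [395.1 319.7  70. ]
 [629.5 280.9  70. ]
 [607.1 148.4  70. ]] [501.3 233.3  70. ]
[np.float64(236.31404527064063), np.float64(137.08083037214965), np.float64(237.66962056618027), np.float64(134.3921617309668)]
scene [[ 637.3 -285.   143. ]
 [ 628.8 -283.7  143. ]
 [ 637.  -236.   143. ]
 [ 648.  -235.8  143. ]] [ 637.8 -260.1  143. ]
side [[ 644.5 -251.8  143. ]
 [ 617.7 -294.3  143. ]
 [ 609.  -291.2  143. ]
 [ 636.9 -248.5  143. ]] [ 627.  -271.4  143. ]
scene [[ 644.1 -325.3    8. ]
 [ 669.8 -211.2    8. ]
 [ 479.4 -165.7    8. ]]
side [[ 659.7 -206.9    8. ]
 [ 469.1 -172.4    8. ]
 [ 442.4 -278.3    8. ]]
```

Both views put the tray at about (504,234) with yaw about -9.5°. The baffle's grip is at about (632,-265) with yaw about -12.5°. Next I'll move above the rack, turning about -1.53 rad along with the base.

```bash
python3 -m pendant '[[[0.3,-0.5,0.06],[0,0,-0.25],0],[[0.5,-0.84,0.06],[0,0,-0.43],0],[[0.5,-0.84,0.06],[0,0,-0.43],0],[[0.5,-0.84,0.06],[0,0,-0.43],0],[[0.5,-0.84,0.06],[0,0,-0.43],0],[[0.5,-0.84,0.06],[0,0,-0.43],0],[[0.5,-0.84,0.06],[0,0,-0.43],0],[[0.5,-0.84,0.06],[0,0,-0.43],0],[[0.5,-0.84,0.06],[0,0,-0.43],0],[[0.5,-0.84,0.06],[0,0,-0.43],0]]'
python3 -m pendant '[[[0.5,-0.84,0.06],[0,0,-0.43],0],[[0.5,-0.84,0.06],[0,0,-0.43],0],[[0.5,-0.84,0.06],[0,0,-0.43],0],[[0.5,-0.84,0.06],[0,0,-0.43],0],[[0.5,-0.84,0.06],[0,0,-0.43],0],[[0.5,-0.84,0.06],[0,0,-0.43],0],[[0.5,-0.84,0.06],[0,0,-0.43],0],[[0.5,-0.84,0.06],[0,0,-0.43],0],[[0.5,-0.84,0.06],[0,0,-0.43],0],[[0.5,-0.84,0.06],[0,0,-0.43],0]]'
python3 -m pendant '[[[0.5,-0.84,0.06],[0,0,-0.43],0],[[0.5,-0.84,0.06],[0,0,-0.43],0],[[0.5,-0.84,0.06],[0,0,-0.43],0],[[0.5,-0.84,0.06],[0,0,-0.43],0],[[0.5,-0.84,0.06],[0,0,-0.43],0],[[0.5,-0.84,0.06],[0,0,-0.43],0],[[0.5,-0.84,0.06],[0,0,-0.43],0],[[0.4,-0.6,0.06],[0,0,-0.3],0],[[0.2,-0.3,0],[0,0,-0.1],0],[[0,0,0],[0,0,0],0]]'
python3 - <<'E'
from plant import bot
from h import *
import cv2
P=bot.camera_params("wrist");o=bot.get_obs();I=bot.capture("wrist");cv2.imwrite("pics/w1.png",I);np.save("w1.npy",P,allow_pickle=True)
print(o["tool_pos"],o["tcp_rot"],P)
print(proj(P,[632,-265,143]))
E
```

```text
time: 0.93
tool_pos: [280.6, 263.8, 261.7]
tcp_rot: [-3.141, -0.0, 2.382]
contact_force: [1.5, 0.5, -0.3]
grip_width: 46.0
finger_force: 0.0
time: 1.77
tool_pos: [430.7, 11.8, 279.6]
tcp_rot: [-3.141, -0.0, 1.866]
contact_force: [0.6, 1.3, 0.1]
grip_width: 45.8
finger_force: 0.0
time: 2.6
tool_pos: [553.9, -192.2, 292.9]
tcp_rot: [-3.14, -0.0, 1.457]
contact_force: [0.3, 0.1, 0.5]
grip_width: 45.7
finger_force: 0.0
[ 553.92629433 -192.20160396  292.89178852] [-3.14048731e+00 -2.03385751e-05  1.45671147e+00] {'fovy': 60.20131820637881, 'cx': 283.794410350219, 'cy': 200.73792354317834, 'camera_from_world': array([[ 9.93611874e-01, -1.12842375e-01, -1.42910394e-03,
        -5.71549502e+02],
       [-1.08244585e-01, -9.56555380e-01,  2.70711866e-01,
        -1.71558420e+02],
       [-3.19147868e-02, -2.68827832e-01, -9.62659360e-01,
         4.04221002e+02],
       [ 0.00000000e+00,  0.00000000e+00,  0.00000000e+00,
         1.00000000e+00]])}
[382.00589161 260.30661395]
```

View pics/w1.png

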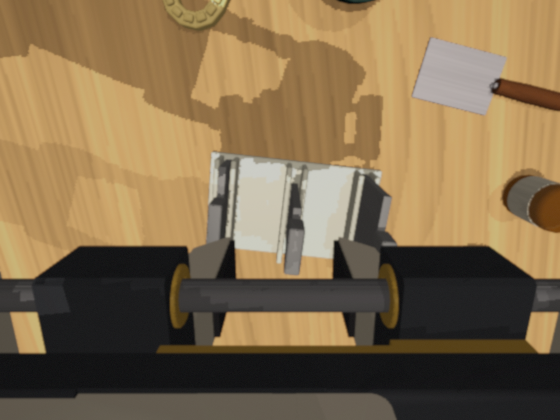

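The wrist view shows the rack: the baffle is the right-hand plate near (372,205), the narrow plate is near (293,230) and the low plate near (218,200). The fingers hide the baffle's grip, so I'll move directly above it and look again.

```bash
python3 -m pendant '[[[0.5,-0.5,0],[0,0,-0.2],0],[[0.7,-0.6,0],[0,0,-0.3],0],[[0.7,-0.6,0],[0,0,-0.3],0],[[0.5,-0.5,0],[0,0,-0.05],0],[[0.2,-0.2,0],[0,0,0],0],[[0,0,0],[0,0,0],0],[[0,0,0],[0,0,0],0],[[0,0,0],[0,0,0],0],[[0,0,0],[0,0,0],0],[[0,0,0],[0,0,0],0]]'
python3 - <<'E'
from plant import bot
from h import *
import cv2
P=bot.camera_params("wrist");o=bot.get_obs();I=bot.capture("wrist");np.save("w2.npy",P,allow_pickle=True)
cv2.imwrite("pics/w2.png",I)
cv2.imwrite("pics/w2c.png",cv2.convertScaleAbs(cv2.resize(I[0:300,140:540],(800,600),interpolation=cv2.INTER_CUBIC),alpha=1.5,beta=20))
print(o["tool_pos"],o["tcp_rot"],proj(P,[632,-265,143]))
E
```

```text
time: 3.48
tool_pos: [631.0, -261.4, 294.9]
tcp_rot: [3.141, 0.0, 1.358]
contact_force: [0.7, -0.8, -1.0]
grip_width: 45.9
finger_force: 0.0
[ 631.0266909  -261.37727692  294.87180336] [3.14099675e+00 8.57361335e-05 1.35794269e+00] [285.91699923 193.2199741 ]
```

View pics/w2c.png

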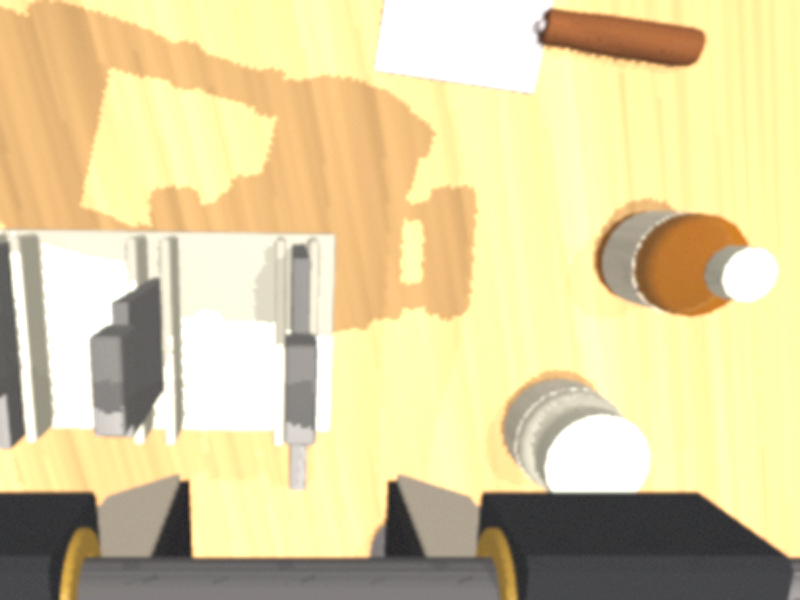

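Run:
```python
from h import *
np.set_printoptions(precision=1,suppress=True)
P=np.load("w2.npy",allow_pickle=True).item()
o,_=ray(P,(0,0));print("cam",o)
m=lambda c:np.array(c)/2+[140,0]
for z,cs in((143,[(286,385),(315,385),(285,443),(314,443),(286,430),(314,430),(286,337),(316,337)]),(113,[(293,245),(308,245),(290,487),(305,487)]),(8,[(334,235),(331,431),(40,232),(50,429)])):
    for c in cs: print(z,c,onz(P,m(c),z))
```

```text
cam [ 646.2 -190.2  436.7]
143 (286, 385) [ 629.7 -263.9  143. ]
143 (315, 385) [ 641.6 -266.4  143. ]
143 (285, 443) [ 623.9 -288.8  143. ]
143 (314, 443) [ 636.1 -291.4  143. ]
143 (286, 430) [ 625.6 -283.2  143. ]
143 (314, 430) [ 637.2 -285.7  143. ]
143 (286, 337) [ 634. -244.  143.]
143 (316, 337) [ 646.1 -246.6  143. ]
113 (293, 245) [ 644.4 -210.2  113. ]
113 (308, 245) [ 650.8 -211.6  113. ]
113 (290, 487) [ 619.3 -321.2  113. ]
113 (305, 487) [ 626.3 -322.7  113. ]
8 (334, 235) [ 668.1 -216.2    8. ]
8 (331, 431) [ 643.3 -332.5    8. ]
8 (40, 232) [ 502.7 -178.9    8. ]
8 (50, 429) [ 472.9 -294.5    8. ]
```

The grip top measures about 45×13 mm, against 44×14 given. The panel measures about 113 mm, with its centre at about (635,-267) and yaw -12.6°. All of these are consistent, so I'll descend to TCP z = 131 and close.

```bash
python3 -m pendant '[[[0.07,-0.1,-0.5],[0,0,-0.05],0],[[0.06,-0.09,-0.9],[0,0,0],0],[[0,0,-0.9],[0,0,0],0],[[0,0,-0.9],[0,0,0],0],[[0,0,-0.9],[0,0,0],0],[[0,0,-0.6],[0,0,0],0],[[0,0,-0.4],[0,0,0],0],[[0,0,-0.2],[0,0,0],0],[[0,0,-0.15],[0,0,0],0],[[0,0,0],[0,0,0],0]]'
python3 -m pendant '[[[0,0,0],[0,0,0],-1],[[0,0,0],[0,0,0],-1],[[0,0,0],[0,0,0],-1],[[0,0,0],[0,0,0],-1],[[0,0,0],[0,0,0],-1],[[0,0,0],[0,0,0],-1],[[0,0,0],[0,0,0],-1],[[0,0,0],[0,0,0],-1],[[0,0,0],[0,0,0],-1],[[0,0,0],[0,0,0],-1]]'
```

```text
time: 4.37
tool_pos: [635.4, -267.9, 130.8]
tcp_rot: [3.141, 0.0, 1.351]
contact_force: [1.0, 0.7, 0.1]
grip_width: 45.6
finger_force: 0.0
time: 5.2
tool_pos: [635.4, -268.0, 131.0]
tcp_rot: [3.141, 0.0, 1.351]
contact_force: [-1.2, 0.4, 3.5]
grip_width: 13.9
finger_force: 30.0
```

The grip is on the 14 mm block with 30 N. Now I'll lift straight up 150 mm.

```bash
python3 -m pendant '[[[0,0,0.2],[0,0,0],-1],[[0,0,0.4],[0,0,0],-1],[[0,0,0.6],[0,0,0],-1],[[0,0,0.7],[0,0,0],-1],[[0,0,0.8],[0,0,0],-1],[[0,0,0.8],[0,0,0],-1],[[0,0,0.7],[0,0,0],-1],[[0,0,0.5],[0,0,0],-1],[[0,0,0.3],[0,0,0],-1],[[0,0,0],[0,0,0],-1]]'
python3 - <<'E'
from plant import bot
from h import *
import cv2
I=bot.capture("side");cv2.imwrite("pics/s2.png",I)
S=bot.capture("scene");cv2.imwrite("pics/sc2.png",S)
E
```

```text
time: 6.03
tool_pos: [635.9, -268.2, 283.6]
tcp_rot: [3.137, 0.001, 1.351]
contact_force: [-0.7, -0.3, -1.7]
grip_width: 13.2
finger_force: 30.0
```

View pics/s2.png

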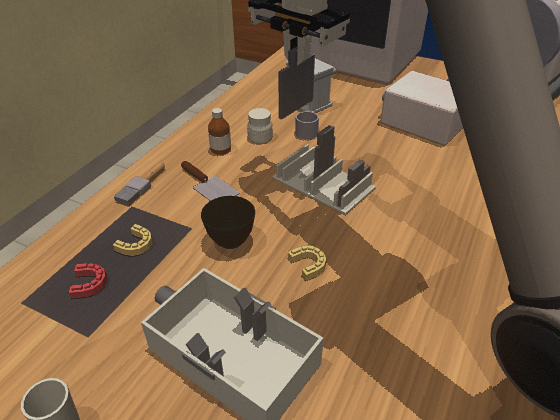

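The plate is held and clear, and the narrow and low plates still stand in the rack at (325,150) and (352,180). Now I'll carry it over the tray.

```bash
python3 -m pendant '[[[-0.1,0.4,0],[0,0,0],-1],[[-0.18,0.7,0],[0,0,0.05],-1],[[-0.26,1,0],[0,0,0.05],-1],[[-0.26,1,0],[0,0,0.05],-1],[[-0.26,1,0],[0,0,0.05],-1],[[-0.26,1,0],[0,0,0.05],-1],[[-0.26,1,0],[0,0,0.05],-1],[[-0.26,1,0],[0,0,0.05],-1],[[-0.26,1,0],[0,0,0.05],-1],[[-0.26,1,0],[0,0,0.05],-1]]'
python3 -m pendant '[[[-0.26,1,0],[0,0,0],-1],[[-0.26,1,0],[0,0,0],-1],[[-0.26,1,0],[0,0,0],-1],[[-0.26,1,0],[0,0,0],-1],[[-0.26,1,0],[0,0,0],-1],[[-0.26,1,0],[0,0,0],-1],[[-0.21,0.8,0],[0,0,0],-1],[[-0.13,0.5,0],[0,0,0],-1],[[-0.08,0.3,0],[0,0,0],-1],[[0,0,0],[0,0,0],-1]]'
python3 - <<'E'
from plant import bot
from h import *
import cv2
P=bot.camera_params("wrist");o=bot.get_obs();I=bot.capture("wrist");np.save("w3.npy",P,allow_pickle=True)
cv2.imwrite("pics/w3.png",I)
cv2.imwrite("pics/w3c.png",cv2.convertScaleAbs(cv2.resize(I[0:300,80:480],(800,600),interpolation=cv2.INTER_CUBIC),alpha=1.3,beta=20))
for n in("scene","side"): cv2.imwrite(f"pics/{n}3.png",bot.capture(n))
print(o["tool_pos"],o["tcp_rot"],proj(P,[504,234,70]))
E
```

```text
time: 6.97
tool_pos: [563.1, 6.5, 279.0]
tcp_rot: [-3.139, 0.0, 1.405]
contact_force: [0.5, -0.4, -1.3]
grip_width: 14.0
finger_force: 30.0
time: 7.8
tool_pos: [504.1, 234.5, 279.4]
tcp_rot: [-3.139, 0.001, 1.407]
contact_force: [-0.4, -0.5, -1.5]
grip_width: 13.9
finger_force: 30.0
[504.05497085 234.45813318 279.42911637] [-3.13943671e+00  6.93266507e-04  1.40748014e+00] [284.46658043 175.6830645 ]
```

View pics/w3c.png

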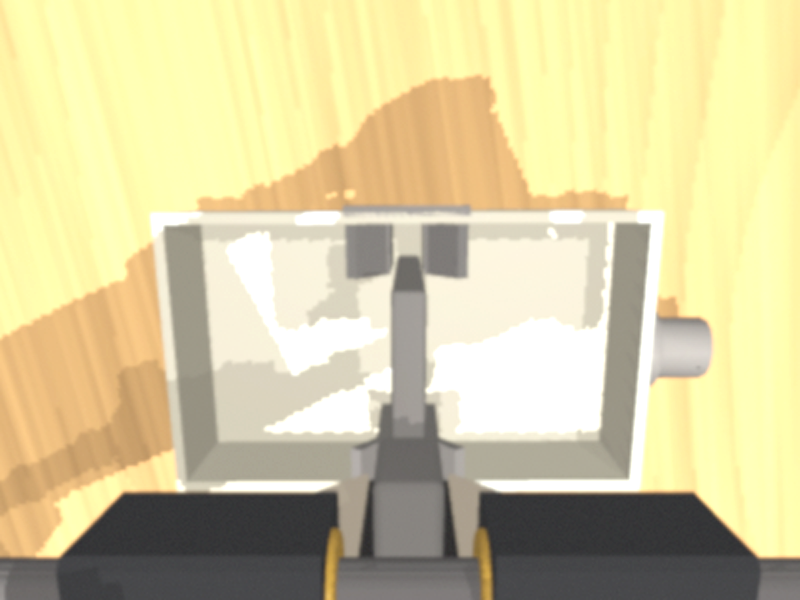

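The plate is lined up above the tray. The far guide's ribs show at crop (347–391) and (423–467), with the slot centre near crop x 407. The rim corners are at about (153,213), (662,211), (640,487) and (182,487). I'll convert these to positions.

Run:
```python
from h import *
np.set_printoptions(precision=1,suppress=True)
P=np.load("w3.npy",allow_pickle=True).item()
m=lambda c:np.array(c)/2+[80,0]
X=np.array([onz(P,m(c),70) for c in[(153,213),(662,211),(640,487),(182,487)]]);print(X,X.mean(0),[np.linalg.norm(X[i]-X[i-1]) for i in range(4)])
e=X[1]+X[2]-X[0]-X[3];print("yaw",np.degrees(np.arctan2(e[1],e[0])))
for z,c in((90,(347,277)),(90,(467,277)),(60,(392,277)),(60,(423,277))):print(z,onz(P,m(c),z))
c=X.mean(0)[:2]
B=onz(P,m((408,257)),156);B2=[onz(P,m(c),156) for c in((397,257),(419,257))];print("plate lower far edge",B,B2)
```

```text
[[396.  318.7  70. ]
 [631.8 281.1  70. ]
 [611.1 143.6  70. ]
 [375.6 181.9  70. ]] [503.6 231.3  70. ] [np.float64(138.32684285445234), np.float64(238.7849992225182), np.float64(138.99887824804352), np.float64(238.63743182750372)]
yaw -9.159898188299206
90 [482.5 276.5  90. ]
90 [536.2 267.8  90. ]
60 [501.4 270.2  60. ]
60 [516.5 267.8  60. ]
plate lower far edge [512.2 285.9 156. ] [array([508.3, 286.6, 156. ]), array([516.1, 285.3, 156. ])]
```

The tray measures 138.5×238.7 mm, with its centre at (503.6,231.3) and yaw -9.2°. The plate's centre is within about 1 mm of that and in line. I'll lower it into the guides' mouth, check the force, then go down to the floor.

```bash
python3 -m pendant '[[[0,0,-0.2],[0,0,0],-1],[[0,0,-0.4],[0,0,0],-1],[[0,0,-0.5],[0,0,0],-1],[[0,0,-0.5],[0,0,0],-1],[[0,0,-0.4],[0,0,0],-1],[[0,0,-0.3],[0,0,0],-1],[[0,0,-0.2],[0,0,0],-1],[[0,0,-0.2],[0,0,0],-1],[[0,0,-0.1],[0,0,0],-1],[[0,0,0],[0,0,0],-1]]'
python3 -m pendant '[[[0,0,-0.1],[0,0,0],-1],[[0,0,-0.2],[0,0,0],-1],[[0,0,-0.2],[0,0,0],-1],[[0,0,-0.2],[0,0,0],-1],[[0,0,-0.2],[0,0,0],-1],[[0,0,-0.2],[0,0,0],-1],[[0,0,-0.2],[0,0,0],-1],[[0,0,-0.1],[0,0,0],-1],[[0,0,-0.1],[0,0,0],-1],[[0,0,0],[0,0,0],-1]]'
```

```text
time: 8.78
tool_pos: [505.0, 232.9, 196.2]
tcp_rot: [-3.141, 0.0, 1.405]
contact_force: [0.0, -0.5, -1.7]
grip_width: 13.8
finger_force: 30.0
time: 9.62
tool_pos: [504.8, 233.0, 151.0]
tcp_rot: [-3.141, 0.001, 1.405]
contact_force: [-0.3, 0.9, -1.3]
grip_width: 14.0
finger_force: 30.0
```

```bash
python3 -m pendant '[[[0,0,-0.1],[0,0,0],-1],[[0,0,-0.1],[0,0,0],-1],[[0,0,-0.1],[0,0,0],-1],[[0,0,-0.1],[0,0,0],-1],[[0,0,-0.1],[0,0,0],-1],[[0,0,-0.08],[0,0,0],-1],[[0,0,-0.05],[0,0,0],-1],[[0,0,-0.04],[0,0,0],-1],[[0,0,-0.03],[0,0,0],-1],[[0,0,0],[0,0,0],-1]]'
```

```text
time: 10.45
tool_pos: [505.0, 233.1, 130.5]
tcp_rot: [-3.142, 0.0, 1.405]
contact_force: [0.2, -1.4, -1.9]
grip_width: 13.7
finger_force: 30.0
```

Contact is expected near z = 129, so I'll creep down until the force shows it.

```bash
python3 -m pendant '[[[0,0,-0.02],[0,0,0],-1],[[0,0,-0.02],[0,0,0],-1],[[0,0,-0.02],[0,0,0],-1],[[0,0,-0.02],[0,0,0],-1],[[0,0,0],[0,0,0],-1],[[0,0,0],[0,0,0],-1],[[0,0,0],[0,0,0],-1],[[0,0,0],[0,0,0],-1],[[0,0,0],[0,0,0],-1],[[0,0,0],[0,0,0],-1]]'
```

```text
time: 11.28
tool_pos: [505.3, 233.1, 129.0]
tcp_rot: [3.141, -0.0, 1.405]
contact_force: [-2.4, -0.5, 4.7]
grip_width: 13.8
finger_force: 30.0
```

The force rose to +4.7 N, so the plate is on the floor. I'll open the gripper and lift straight off.

```bash
python3 -m pendant '[[[0,0,0],[0,0,0],-0.6],[[0,0,0],[0,0,0],-0.5],[[0,0,0],[0,0,0],-0.3],[[0,0,0],[0,0,0],-0.1],[[0,0,0],[0,0,0],0],[[0,0,0],[0,0,0],0],[[0,0,0],[0,0,0],0],[[0,0,0],[0,0,0],0],[[0,0,0],[0,0,0],0],[[0,0,0],[0,0,0],0]]'
python3 -m pendant '[[[0,0,0.2],[0,0,0],0],[[0,0,0.5],[0,0,0],0],[[0,0,0.8],[0,0,0],0],[[0,0,1],[0,0,0],0],[[0,0,1],[0,0,0],0],[[0,0,0.8],[0,0,0],0],[[0,0,0.5],[0,0,0],0],[[0,0,0.2],[0,0,0],0],[[0,0,0],[0,0,0],0],[[0,0,0],[0,0,0],0]]'
python3 - <<'E'
from plant import bot
from h import *
import cv2
P=bot.camera_params("wrist");np.save("w4.npy",P,allow_pickle=True)
a=bot.capture("wrist");b=bot.capture("side")
g=lambda i,x,y:cv2.convertScaleAbs(cv2.resize(i[y:y+300,x:x+200],(400,600),interpolation=cv2.INTER_CUBIC),alpha=1.3,beta=20)
cv2.imwrite("pics/f.png",np.hstack([g(a,180,0),g(b,140,120)]))
E
```

```text
time: 12.12
tool_pos: [505.1, 233.1, 128.2]
tcp_rot: [3.142, 0.0, 1.405]
contact_force: [-1.0, 0.4, 0.4]
grip_width: 45.6
finger_force: 0.0
time: 12.95
tool_pos: [504.7, 233.0, 277.6]
tcp_rot: [-3.141, 0.0, 1.405]
contact_force: [0.5, -0.2, -0.7]
grip_width: 46.1
finger_force: 0.0
```

View pics/f.png

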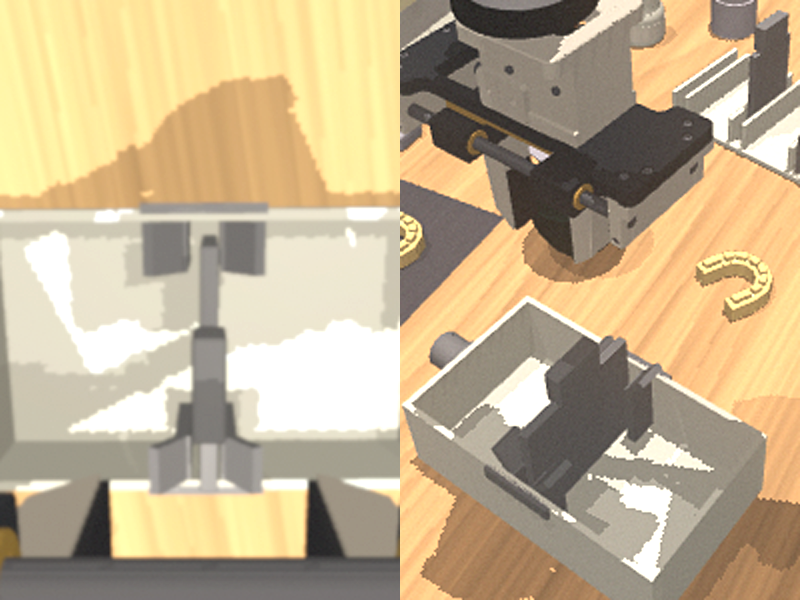

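The plate stands upright in both guides: in the wrist crop its panel runs from (209,237) to (209,490), with the grip at about (209,385). The gripper is well clear, so I'll hand in the job.

```bash
python3 -c "
from plant import bot
print(bot.close_job())"
```

```text
the job is handed in; nothing more can be done
None
```

The large baffle plate stands upright in both guides on the tray floor, lowered under grip and then released; the narrow and low plates are still in the rack, and the job was handed in at about 13 s (no verdict was shown).

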